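# Zero the glaze inspection stage and hold it in its detent

## Task

On the glaze inspection stage, take the carriage by its orange handle and slide it right up against the red end stop to zero it. Then slide it the other way until you feel its ball drop into the hidden notch, without running on into the dark steel stop at the other end, and finish while still gripping the handle and keeping the carriage steady in the notch. Do not knock the things standing around.

Things in the scene. Friction and masses are not known exactly. Their poses are not given: they have to be found in the camera images.
- stage: Glaze inspection stage: a grey rail block 135 (own x) by 300 (own y) by 30 mm high, fixed to the table at a varying place, yaw within 0.35 rad. Origin: on the table, 8 mm nearer the robot than the block's middle. Own +x points away from the robot; the carriage slides along own y. A dark steel stop stands at its +y end (robot's left), a red one at its -y end; both reach z = 52 mm.
- red_stop (a point): Top centre of the red stop block, where the carriage's joint reads 0; 52 mm above the table.
- magnifier (a point): Top centre of the fixed bar magnifier, 150 mm along the rail by 52 mm, at z = 85 to 97 mm over the rear half of the stage, nearest edge 48 mm behind the handle's middle; on posts at the back.
- carriage (a joint): Place in m of the aluminium carriage (118 x 80 x 12 mm, a teal tile and the handle on it) along stage +y: 0 at the red stop, 0.16 at the dark steel stop; starts at 0.02 to 0.05; drag about 2 N. A hidden, unmarked notch lies anywhere from 0.07 to 0.13. Within 7 mm of its centre a spring ball draws the carriage to the centre with about 8 N; about 10 N overruns it. Elsewhere the track is flat.
- index_pin (a joint): Drop in m of the red-capped index pin (cap 11 mm across, on the carriage 34 mm behind the handle's middle), one piece with the spring ball: at most about 0.001 while the ball runs on the flat track, about 0.0045 seated in the notch, 0.7 mm less for each mm the carriage is off the notch's centre. Its spring sinks it, not the hand.
- handle: Orange upright grip block fixed on the carriage, 30 mm (own x) by 22 mm (own y, along the rail) by 54 mm tall. Origin: centre of its underside, 43 mm above the table; top at 97 mm. Axes as the stage's. Nothing beside it along the rail stands above z = 55 mm: grip it from above, fingers closing along the rail.
- jar_1: Bystander: red-lidded white jar, 64x64x82, loose (mm). Origin: centre of its underside.
- tile_tan: Bystander: loose tan glaze test tile, 55x42x7, lying in front of the stage (mm). Origin: centre of its underside.
- tile_red: Bystander: loose dark red glaze test tile, 55x42x7, lying in front of the stage (mm). Origin: centre of its underside.
- bisque_cup: Bystander: pale unglazed cup, 66x66x74, standing behind the stage (mm). Origin: centre of its underside.
- stamp: Bystander: white plaster stamp, 42x42x52, standing behind the stage (mm). Origin: centre of its underside.

How it is judged:
By the outcome, as a careful person would: the job done as asked, in the order asked, and still so for the second after the job is handed in, while the arm keeps its last pose, push and grip.
It also fails if it takes over 72 s, if anything falls off the work surface, if the arm or the gripper's body presses on something with over 40 N, if the wrist force passes 120 N, or if a joint passes its speed limit or range.

## Robot

A 6-joint arm with a two-finger parallel gripper is mounted at the origin on a cart in front of the work surface, level with it; the furniture and walls round the work are solid. World frame = base frame: x ahead of the robot, y to its left, z up, the work surface at z = 0. Lengths are in m, angles in rad, forces in N, time in s.
With the tool pointing down it reaches from about 0.275 to 0.825 m from the base axis. Payload 4.9 kg.
Tool frame: the origin (TCP) lies between the finger pads; the fingertips stand 8 mm ahead of it and the grasp point (between the pads) lies 11 mm behind it (manip.nose_length is the distance from the TCP to the fingertips, in m); z points along the fingers, y is the line along which they close (so a half turn about z gives the same grasp; the last joint's range is limited). The gripper opens to 85 mm and grips with 20 to 120 N. Pads are 22 mm wide; open, the fingers measure 114 mm over their backs; the gripper's body (76 mm by 85 mm) begins 54 mm behind the grasp point. The pads swing forward as they close: fully open they stand 13 mm farther back than shut.
Start: joints at [-1.316, 0.326, -0.193, 1.052, 0, 1.437], TCP at [0.209, -0.509, 0.239] pointing down, gripper open.
Joint ranges: [-2.65, 2.65], [-0.97, 1.79], [-1.3, 1.35], [-1.93, 2.1], [-1.47, 1.37], [-3.14, 3.14]. Speed limits (rad/s): [2.57, 2.57, 3.14, 3.14, 3.14, 3.14].

## Interface

Orientations are given as a 3x3 rotation matrix whose columns are the frame's x, y, z axes.
In Python, from workcell import manip gives the robot as it stands.
- The arm moves only by the tool carry_out, never from a script. Its argument "targets" is a list of rows, each an object with "offset": the shift along the tool's x, y, z in m, a list of three; "dr": the turn, a rotation vector about the tool's x, y, z in rad, a list of three. A call has 1 to 8 rows; each row shifts and turns the commanded pose from where the row before left it, along the tool's axes as they then stand; what a row does not reach is not made up. A row lasts 1/12 s, in which the tool goes at most 41.7 mm and 7.16 degrees, less where a joint would pass 70% of its speed; a pose out of reach is approached as far as the arm can. A call is refused whole if a number of a shift passes 0.0417 or a number of a turn 0.125, either way. A call with a gripper value outside its range is refused whole. "claw" is the opening in per cent of the stroke, from 0 (shut) to 100 (fully open), set as the call begins (left out, the last holds). The fingers move at their own pace and stop on an object; the grip force is fixed at half the most. Time passes only in rows, so rows that do not move let the fingers close. It gives the time, the measured TCP pose, the force, the opening and the grip force at its end, in the units of the state.
- manip.get_obs(): the state, without advancing time (a new reading comes with each control period).
- manip.grab_frame(name): name is "side" or "top"; returns a dict with "color" (420x560x3 uint8, red, green, blue), "depth" (420x560 float32, m along the optical axis (not along the pixel's ray), 0 where there is no reading), "camera_matrix" (3x3 intrinsics, pixels), "k1" (the pictures are not rectified: a ray, as slopes to the right and down, at radius r is drawn at 1 + k1 r^2 times it, then the intrinsics apply), "rvec" (rotation vector, rad) and "tvec" (3), from world to camera coordinates, as OpenCV has them. Camera axes: x right, y down, z forward; pixel columns grow to the right and rows downward; lengths in m; the calibration is good to about 2 mm. A picture is of the moment at which its call begins.
- manip.close_job(): hands the job in; it is judged then, once.
The state is a dict: "time": time; "joint_pos": joint angles; "qvel": joint speeds; "joint_torque": joint torques, N m; "ee_pos": TCP position; "tcp_rot": TCP orientation; "wrist_force": force on the tool from outside, world axes, zero at the start; "wrist_torque": the same for the moment, N m; "finger_gap": finger opening in m; "grasp_force": force on a finger pad.
Only numpy, scipy, OpenCV 4.12 (cv2) and the standard library are available. Lean on these libraries where they do the work, as an engineer would, in place of code of your own. Each camera call takes 0.05 s, during which the arm holds its last target. There are 200 camera calls.

## Working session

There is one attempt and no reset: what is moved stays moved. The work goes in short steps, Python scripts to look and compute and a tool call to move; the robot and the scene stay as the last step left them, time stands still between calls to the robot, and variables do not carry over. Pictures are saved under pics/ and viewed, at most 10 in all, crops included, and the job is handed in when it is done.

Besides the shell and the picture viewer there is one more tool, called as name(argument=value, ...), one argument or row to a line, values as JSON. carry_out: Moves the arm, as the interface text tells. Its arguments: {"type":"object","properties":{"targets":{"type":"array"},"claw":{"type":"number"}},"required":["targets"]}

```bash
mkdir -p pics; cat > h.py <<'E'
import numpy as np, cv2
from workcell import manip
def cloud(f):
    K=f["camera_matrix"]; h,w=f["depth"].shape
    u,v=np.meshgrid(np.arange(w),np.arange(h))
    xd=(u-K[0,2])/K[0,0]; yd=(v-K[1,2])/K[1,1]
    p=cv2.undistortPoints(np.stack([u,v],-1).reshape(-1,1,2).astype(float),K,np.array([f["k1"],0,0,0.])).reshape(h,w,2)
    d=f["depth"]; c=np.dstack([p[...,0]*d,p[...,1]*d,d])
    R=cv2.Rodrigues(np.array(f["rvec"],float))[0]
    return (c-np.array(f["tvec"]).reshape(3))@R
def save(f,n): cv2.imwrite("pics/"+n,f["color"][...,::-1])
E
python3 - <<'E'
from h import *
for n in("side","top"):
    f=manip.grab_frame(n); save(f,n+"0.png"); P=cloud(f)
    hsv=cv2.cvtColor(f["color"],cv2.COLOR_RGB2HSV)
    H,S,V=[hsv[...,i].astype(int) for i in range(3)]
    ok=f["depth"]>0
    for nm,m in(("orange",(H>7)&(H<18)&(S>150)&(V>120)),("red",((H<6)|(H>174))&(S>130)&(V>80)),("teal",(H>80)&(H<100)&(S>90))):
        k,l,st,ce=cv2.connectedComponentsWithStats((m&ok).astype(np.uint8))
        for i in range(1,k):
            if st[i,4]>15:
                q=P[l==i]; print(n,nm,st[i,4],ce[i].round(),np.median(q,0).round(3),np.percentile(q,3,axis=0).round(3),np.percentile(q,97,axis=0).round(3))
o=manip.get_obs(); print(o["tcp_rot"],o["ee_pos"],o["finger_gap"],o["time"])
E
```

```text
side orange 120 [331. 213.] [0.46  0.195 0.097] [0.447 0.184 0.093] [0.473 0.202 0.098]
side red 16 [299. 203.] [0.554 0.122 0.052] [0.548 0.118 0.05 ] [0.561 0.125 0.054]
side red 83 [318. 207.] [0.516 0.12  0.052] [0.482 0.114 0.049] [0.539 0.125 0.054]
side red 31 [344. 212.] [0.461 0.116 0.052] [0.454 0.11  0.049] [0.47  0.128 0.058]
side teal 76 [296. 230.] [0.52  0.208 0.05 ] [0.505 0.192 0.049] [0.527 0.257 0.087]
top orange 59 [280. 250.] [0.464 0.192 0.096] [0.45  0.181 0.094] [0.477 0.201 0.099]
top red 264 [319. 219.] [0.519 0.117 0.052] [0.484 0.11  0.049] [0.562 0.124 0.055]
top red 48 [322. 248.] [0.466 0.113 0.052] [0.459 0.107 0.05 ] [0.472 0.118 0.055]
[[ 9.25366396e-01  3.79073685e-01 -4.18473759e-04]
 [ 3.79073868e-01 -9.25365158e-01  1.52552585e-03]
 [ 1.91045670e-04 -1.57030282e-03 -9.99998749e-01]] [ 0.20836917 -0.50844033  0.23858113] 0.08543809536892688 0.1
```

View pics/side0.png

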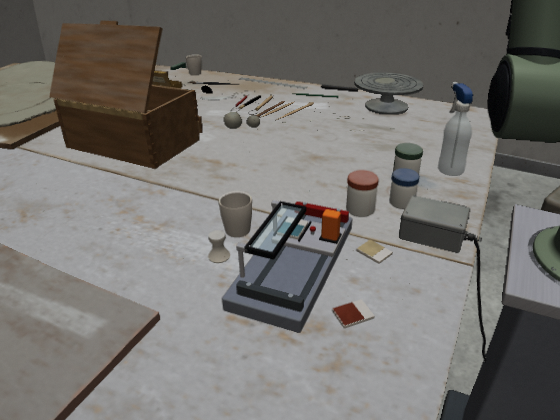

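View pics/top0.png

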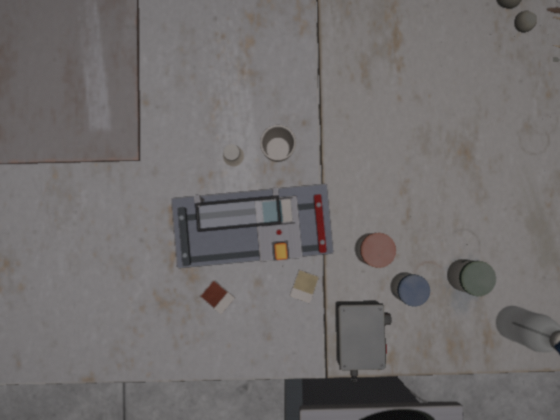

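The side view shows the orange handle at (331,213), the red stop around (320,208) and the jar at (362,193). In the top view the handle is at (280,250), the pin at (279,232), the red stop runs from (317,196) to (323,251), and the dark stop is at (184,236). Next I'll get the yaw and check obstacle heights along the path.

```bash
python3 - <<'E'
from h import *
C=[]
for n in("top","side"):
    f=manip.grab_frame(n); P=cloud(f); C.append(P.reshape(-1,3))
    hsv=cv2.cvtColor(f["color"],cv2.COLOR_RGB2HSV); H,S,V=[hsv[...,i].astype(int) for i in range(3)]
    z=P[...,2]; near=(abs(P[...,0]-.5)<.12)&(P[...,1]>.08)&(P[...,1]<.45)&(f["depth"]>0)
    m=near&((H<6)|(H>174))&(S>130)&(abs(z-.052)<.004)
    m2=near&(V<70)&(abs(z-.052)<.004)&(P[...,1]>.3)
    mo=near&(H>7)&(H<22)&(S>130)&(abs(z-.097)<.004)
    mg=near&(z>.082)&(z<.102)&(P[...,0]>.49)
    for nm,k in(("red",m),("dark",m2),("handle",mo),("mag",mg)):
        q=P[k][:,:2].astype(np.float32)
        if len(q)>5:
            r=cv2.minAreaRect(q); print(n,nm,len(q),np.round(r[0],4),np.round(r[1],3),round(r[2],1))
P=np.vstack(C); P=P[np.isfinite(P).all(1)]
for y in np.arange(-.55,.1,.05):
    s=P[(P[:,1]>y)&(P[:,1]<y+.05)&(P[:,0]>.1)&(P[:,0]<.65)&(P[:,2]>.04)]
    for x in np.arange(.1,.65,.1):
        t=s[(s[:,0]>=x)&(s[:,0]<x+.1)]
        if len(t)>3: print("y%.2f x%.1f zmax %.3f"%(y,x,t[:,2].max()),end="; ")
E
```

```text
top red 317 [0.5189 0.1325] [0.096 0.095] 65.1
top dark 350 [0.5035 0.3674] [0.04  0.129] 77.7
top handle 187 [0.4632 0.1911] [0.028 0.021] 4.7
top mag 2568 [0.5382 0.2666] [0.066 0.15 ] 4.4
side red 154 [0.4938 0.1331] [0.089 0.103] 40.2
side dark 454 [0.5001 0.3708] [0.042 0.126] 77.7
side handle 126 [0.4608 0.1933] [0.03  0.021] 8.7
side mag 1977 [0.5364 0.2674] [0.066 0.152] 3.9
y-0.55 x0.2 zmax 0.388; y-0.55 x0.5 zmax 0.094; y-0.55 x0.6 zmax 0.092; y-0.50 x0.2 zmax 0.392; y-0.30 x0.2 zmax 0.214; y-0.30 x0.3 zmax 0.218; y-0.25 x0.2 zmax 0.212; y-0.25 x0.3 zmax 0.215; y-0.20 x0.3 zmax 0.087; y-0.20 x0.4 zmax 0.087; y-0.15 x0.3 zmax 0.086; y-0.15 x0.4 zmax 0.087; y-0.10 x0.3 zmax 0.079; y-0.10 x0.4 zmax 0.078; y-0.05 x0.2 zmax 0.313; y-0.05 x0.3 zmax 0.078; y-0.05 x0.4 zmax 0.087; y0.00 x0.1 zmax 0.457; y0.00 x0.2 zmax 0.453; y0.00 x0.3 zmax 0.065; y0.00 x0.4 zmax 0.087; y0.05 x0.1 zmax 0.439; y0.05 x0.2 zmax 0.438; y0.05 x0.3 zmax 0.066;
```

carry_out(
  targets=[
    {"offset":[0,0,-0.04],"dr":[0,0,-0.118]},
    {"offset":[0,0,-0.04],"dr":[0,0,-0.118]},
    {"offset":[0,0,-0.03],"dr":[0,0,-0.118]},
    {"offset":[0,0,0],"dr":[0,0,-0.118]},
    {"offset":[0,0,0],"dr":[0,0,-0.118]},
    {"offset":[0,0,0],"dr":[0,0,-0.118]},
    {"offset":[0,0,0],"dr":[0,0,-0.118]},
    {"offset":[0,0,0],"dr":[0,0,-0.118]},
  ],
)

```text
time: 0.87
ee_pos: [0.2085, -0.5088, 0.3491]
tcp_rot: [[0.23, 0.973, -0.0], [0.973, -0.23, 0.0], [0.0, -0.0, -1.0]]
wrist_force: [-0.2, 0.4, -0.5]
finger_gap: 0.0855
grasp_force: 0.0
```

carry_out(
  targets=[
    {"offset":[0,0,0],"dr":[0,0,-0.118]},
    {"offset":[0,0,0],"dr":[0,0,-0.118]},
    {"offset":[0,0,0],"dr":[0,0,-0.118]},
    {"offset":[0,0,0],"dr":[0,0,-0.118]},
    {"offset":[0,0,0],"dr":[0,0,-0.118]},
    {"offset":[0,0,0],"dr":[0,0,-0.118]},
    {"offset":[0,0,0],"dr":[0,0,-0.118]},
    {"offset":[0,0,0],"dr":[0,0,-0.118]},
  ],
)

```text
time: 1.53
ee_pos: [0.2084, -0.5088, 0.349]
tcp_rot: [[-0.653, 0.757, -0.0], [0.757, 0.653, 0.001], [0.001, 0.0, -1.0]]
wrist_force: [0.1, 0.5, -0.8]
finger_gap: 0.0854
grasp_force: 0.0
```

carry_out(
  targets=[
    {"offset":[0,0,0],"dr":[0,0,-0.118]},
    {"offset":[0,0,0],"dr":[0,0,-0.118]},
    {"offset":[0,0,0],"dr":[0,0,-0.118]},
    {"offset":[0,0,0],"dr":[0,0,-0.118]},
    {"offset":[0,0,0],"dr":[0,0,-0.118]},
    {"offset":[0,0,0],"dr":[0,0,-0.118]},
    {"offset":[0,0,0],"dr":[0,0,-0.118]},
    {"offset":[0,0,0],"dr":[0,0,-0.118]},
  ],
)

```text
time: 2.2
ee_pos: [0.2085, -0.5088, 0.349]
tcp_rot: [[-0.996, -0.085, -0.0], [-0.085, 0.996, 0.001], [0.0, 0.001, -1.0]]
wrist_force: [-0.6, -1.0, 0.2]
finger_gap: 0.0851
grasp_force: 0.0
```

carry_out(
  targets=[
    {"offset":[-0.0156,0.0338,0],"dr":[0,0,0]},
    {"offset":[-0.0156,0.0338,0],"dr":[0,0,0]},
    {"offset":[-0.0156,0.0338,0],"dr":[0,0,0]},
    {"offset":[-0.0156,0.0338,0],"dr":[0,0,0]},
    {"offset":[-0.0156,0.0338,0],"dr":[0,0,0]},
    {"offset":[-0.0156,0.0338,0],"dr":[0,0,0]},
    {"offset":[-0.0156,0.0338,0],"dr":[0,0,0]},
    {"offset":[-0.0156,0.0338,0],"dr":[0,0,0]},
  ],
)

```text
time: 2.87
ee_pos: [0.3116, -0.2278, 0.3493]
tcp_rot: [[-0.997, -0.078, 0.0], [-0.078, 0.997, -0.0], [-0.0, -0.0, -1.0]]
wrist_force: [1.3, -1.0, -0.4]
finger_gap: 0.0858
grasp_force: 0.0
```

carry_out(
  targets=[
    {"offset":[-0.0156,0.0338,0],"dr":[0,0,0]},
    {"offset":[-0.0156,0.0338,0],"dr":[0,0,0]},
    {"offset":[-0.0156,0.0338,0],"dr":[0,0,0]},
    {"offset":[-0.0156,0.0338,0],"dr":[0,0,0]},
    {"offset":[-0.0156,0.0338,0],"dr":[0,0,0]},
    {"offset":[-0.0156,0.0338,0],"dr":[0,0,0]},
    {"offset":[-0.0156,0.0338,0],"dr":[0,0,0]},
    {"offset":[-0.0156,0.0338,0],"dr":[0,0,0]},
  ],
)

```text
time: 3.53
ee_pos: [0.4146, 0.0519, 0.3494]
tcp_rot: [[-0.997, -0.079, 0.0], [-0.079, 0.997, -0.0], [-0.0, -0.0, -1.0]]
wrist_force: [-0.0, -0.9, 0.2]
finger_gap: 0.0855
grasp_force: 0.0
```

carry_out(
  targets=[
    {"offset":[-0.0156,0.0338,0],"dr":[0,0,0]},
    {"offset":[-0.0156,0.0338,0],"dr":[0,0,0]},
    {"offset":[-0.0156,0.0338,0],"dr":[0,0,0]},
    {"offset":[-0.0156,0.0338,0],"dr":[0,0,0]},
    {"offset":[0,0,0.04],"dr":[0,0,0]},
    {"offset":[0,0,0.04],"dr":[0,0,0]},
    {"offset":[0,0,0.04],"dr":[0,0,0]},
    {"offset":[0,0,0.04],"dr":[0,0,0]},
  ],
)

```text
time: 4.2
ee_pos: [0.4658, 0.19, 0.1877]
tcp_rot: [[-0.997, -0.08, 0.001], [-0.08, 0.997, 0.0], [-0.001, 0.0, -1.0]]
wrist_force: [1.1, 0.0, -0.7]
finger_gap: 0.0853
grasp_force: 0.0
```

carry_out(
  targets=[
    {"offset":[0,0,0.03],"dr":[0,0,0]},
    {"offset":[0,0,0],"dr":[0,0,0]},
  ],
)

```text
time: 4.37
ee_pos: [0.4613, 0.1885, 0.1535]
tcp_rot: [[-0.997, -0.079, -0.011], [-0.079, 0.997, -0.003], [0.011, -0.002, -1.0]]
wrist_force: [-1.0, 0.8, -0.3]
finger_gap: 0.0856
grasp_force: 0.0
```

```bash
python3 - <<'E'
from h import *
f=manip.grab_frame("side"); c=f["color"][150:330,200:420]
cv2.imwrite("pics/s1.png",cv2.resize(c,None,fx=3.2,fy=3.2,interpolation=cv2.INTER_CUBIC)[...,::-1])
P=cloud(f); q=P[(abs(P[...,0]-.462)<.03)&(abs(P[...,1]-.192)<.03)&(abs(P[...,2]-.097)<.004)]
print(len(q), q.mean(0) if len(q) else 0)
# pure red-stop & carriage geometry fit of rail direction: front edge of block
print(manip.get_obs()["joint_pos"])
E
```

```text
134 [0.45979408 0.19436125 0.09627521]
[ 2.39634234e-01  3.15565284e-01 -4.36833814e-01  8.25683402e-01
 -1.11577975e-05  1.60380087e-01]
```

View pics/s1.png

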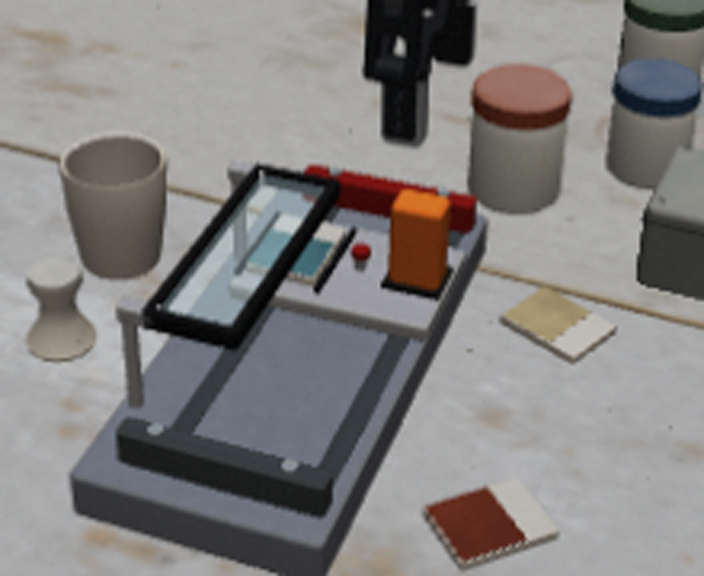

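The crop shows the handle at (420,240) clear between the jar (520,135) and the pin (360,250), with the gripper above it. I'll go down next.

carry_out(
  targets=[
    {"offset":[0,0.003,0.02],"dr":[0,0,0]},
    {"offset":[0,0,0.02],"dr":[0,0,0]},
    {"offset":[0,0,0.02],"dr":[0,0,0]},
    {"offset":[0,0,0.015],"dr":[0,0,0]},
    {"offset":[0,0,0.01],"dr":[0,0,0]},
    {"offset":[0,0,0],"dr":[0,0,0]},
    {"offset":[0,0,0],"dr":[0,0,0]},
  ],
)

```text
time: 5.0
ee_pos: [0.4668, 0.1928, 0.0756]
tcp_rot: [[-0.997, -0.079, 0.001], [-0.079, 0.997, 0.0], [-0.001, 0.0, -1.0]]
wrist_force: [0.2, -0.1, -0.2]
finger_gap: 0.0853
grasp_force: 0.0
```

carry_out(
  targets=[
    {"offset":[0.004,0,0.005],"dr":[0,0,0]},
    {"offset":[0,0,0],"dr":[0,0,0]},
    {"offset":[0,0,0],"dr":[0,0,0]},
  ],
)

```text
time: 5.25
ee_pos: [0.4619, 0.1923, 0.0699]
tcp_rot: [[-0.997, -0.079, 0.001], [-0.079, 0.997, 0.0], [-0.001, 0.0, -1.0]]
wrist_force: [0.0, -0.4, 0.4]
finger_gap: 0.0851
grasp_force: 0.0
```

carry_out(
  targets=[
    {"offset":[0,0,0],"dr":[0,0,0]},
    {"offset":[0,0,0],"dr":[0,0,0]},
    {"offset":[0,0,0],"dr":[0,0,0]},
    {"offset":[0,0,0],"dr":[0,0,0]},
    {"offset":[0,0,0],"dr":[0,0,0]},
    {"offset":[0,0,0],"dr":[0,0,0]},
    {"offset":[0,0,0],"dr":[0,0,0]},
    {"offset":[0,0,0],"dr":[0,0,0]},
  ],
  claw=0,
)

```text
time: 5.92
ee_pos: [0.4619, 0.1919, 0.0695]
tcp_rot: [[-0.997, -0.079, 0.0], [-0.079, 0.997, -0.001], [-0.0, -0.001, -1.0]]
wrist_force: [-1.6, -2.6, 4.9]
finger_gap: 0.0214
grasp_force: 59.1
```

carry_out(
  targets=[
    {"offset":[0,-0.003,0],"dr":[0,0,0]},
    {"offset":[0,-0.003,0],"dr":[0,0,0]},
    {"offset":[0,-0.003,0],"dr":[0,0,0]},
    {"offset":[0,-0.003,0],"dr":[0,0,0]},
    {"offset":[0,-0.003,0],"dr":[0,0,0]},
    {"offset":[0,-0.003,0],"dr":[0,0,0]},
  ],
)

```text
time: 6.42
ee_pos: [0.4631, 0.1759, 0.0695]
tcp_rot: [[-0.997, -0.08, -0.0], [-0.08, 0.997, 0.004], [-0.0, 0.004, -1.0]]
wrist_force: [-2.4, 6.2, 5.3]
finger_gap: 0.0216
grasp_force: 59.3
```

carry_out(
  targets=[
    {"offset":[0,-0.002,0],"dr":[0,0,0]},
    {"offset":[0,-0.002,0],"dr":[0,0,0]},
    {"offset":[0,0,0],"dr":[0,0,0]},
    {"offset":[0,0,0],"dr":[0,0,0]},
  ],
)

```text
time: 6.75
ee_pos: [0.4635, 0.1707, 0.0695]
tcp_rot: [[-0.997, -0.079, -0.0], [-0.079, 0.997, 0.001], [0.0, 0.001, -1.0]]
wrist_force: [-2.3, 1.3, 6.7]
finger_gap: 0.0211
grasp_force: 59.7
```

carry_out(
  targets=[
    {"offset":[0,-0.002,0],"dr":[0,0,0]},
    {"offset":[0,-0.002,0],"dr":[0,0,0]},
    {"offset":[0,-0.002,0],"dr":[0,0,0]},
    {"offset":[0,0,0],"dr":[0,0,0]},
  ],
)

```text
time: 7.08
ee_pos: [0.4639, 0.1647, 0.0695]
tcp_rot: [[-0.997, -0.079, -0.0], [-0.079, 0.997, 0.001], [0.0, 0.001, -1.0]]
wrist_force: [-1.8, 1.7, 4.8]
finger_gap: 0.0212
grasp_force: 59.6
```

carry_out(
  targets=[
    {"offset":[0,-0.002,0],"dr":[0,0,0]},
    {"offset":[0,-0.002,0],"dr":[0,0,0]},
    {"offset":[0,0,0],"dr":[0,0,0]},
  ],
)

```text
time: 7.33
ee_pos: [0.4642, 0.161, 0.0695]
tcp_rot: [[-0.997, -0.079, -0.0], [-0.079, 0.997, 0.002], [0.0, 0.002, -1.0]]
wrist_force: [-1.7, 2.7, 6.0]
finger_gap: 0.0214
grasp_force: 59.6
```

carry_out(
  targets=[
    {"offset":[0,-0.002,0],"dr":[0,0,0]},
    {"offset":[0,0,0],"dr":[0,0,0]},
    {"offset":[0,0,0],"dr":[0,0,0]},
  ],
)

```text
time: 7.58
ee_pos: [0.4642, 0.1609, 0.0695]
tcp_rot: [[-0.997, -0.08, -0.0], [-0.08, 0.997, 0.006], [-0.0, 0.006, -1.0]]
wrist_force: [-2.3, 9.9, 5.6]
finger_gap: 0.0214
grasp_force: 59.5
```

carry_out(
  targets=[
    {"offset":[0,-0.001,0],"dr":[0,0,0]},
    {"offset":[0,0,0],"dr":[0,0,0]},
    {"offset":[0,0,0],"dr":[0,0,0]},
  ],
)

```text
time: 7.83
ee_pos: [0.4642, 0.1608, 0.0695]
tcp_rot: [[-0.997, -0.081, -0.001], [-0.081, 0.997, 0.008], [-0.0, 0.008, -1.0]]
wrist_force: [-2.1, 14.1, 3.8]
finger_gap: 0.0214
grasp_force: 59.4
```

carry_out(
  targets=[
    {"offset":[0,-0.001,0],"dr":[0,0,0]},
    {"offset":[0,0,0],"dr":[0,0,0]},
    {"offset":[0,0,0],"dr":[0,0,0]},
  ],
)

```text
time: 8.08
ee_pos: [0.4642, 0.1608, 0.0695]
tcp_rot: [[-0.997, -0.082, -0.001], [-0.082, 0.997, 0.01], [-0.0, 0.01, -1.0]]
wrist_force: [-3.3, 17.3, 4.8]
finger_gap: 0.0214
grasp_force: 59.6
```

Zeroed at y = 0.1608, with a firm 17 N against the stop. Now I'll slide the other way.

carry_out(
  targets=[
    {"offset":[0,0.004,0],"dr":[0,0,0]},
    {"offset":[0,0.004,0],"dr":[0,0,0]},
    {"offset":[0,0.004,0],"dr":[0,0,0]},
    {"offset":[0,0.004,0],"dr":[0,0,0]},
    {"offset":[0,0.004,0],"dr":[0,0,0]},
    {"offset":[0,0.004,0],"dr":[0,0,0]},
    {"offset":[0,0.004,0],"dr":[0,0,0]},
    {"offset":[0,0.004,0],"dr":[0,0,0]},
  ],
)

```text
time: 8.75
ee_pos: [0.4623, 0.1864, 0.0695]
tcp_rot: [[-0.997, -0.078, 0.0], [-0.078, 0.997, -0.004], [-0.0, -0.004, -1.0]]
wrist_force: [-1.1, -8.3, 6.5]
finger_gap: 0.0214
grasp_force: 60.2
```

carry_out(
  targets=[
    {"offset":[0,0.004,0],"dr":[0,0,0]},
    {"offset":[0,0.004,0],"dr":[0,0,0]},
    {"offset":[0,0.004,0],"dr":[0,0,0]},
    {"offset":[0,0.004,0],"dr":[0,0,0]},
    {"offset":[0,0.004,0],"dr":[0,0,0]},
    {"offset":[0,0.004,0],"dr":[0,0,0]},
    {"offset":[0,0.002,0],"dr":[0,0,0]},
    {"offset":[0,0,0],"dr":[0,0,0]},
  ],
)

```text
time: 9.42
ee_pos: [0.4603, 0.2138, 0.0695]
tcp_rot: [[-0.997, -0.079, 0.0], [-0.079, 0.997, -0.001], [-0.0, -0.001, -1.0]]
wrist_force: [-2.8, -1.5, 6.4]
finger_gap: 0.0211
grasp_force: 60.3
```

carry_out(
  targets=[
    {"offset":[0,0.002,0],"dr":[0,0,0]},
    {"offset":[0,0.002,0],"dr":[0,0,0]},
    {"offset":[0,0.002,0],"dr":[0,0,0]},
    {"offset":[0,0.002,0],"dr":[0,0,0]},
    {"offset":[0,0,0],"dr":[0,0,0]},
    {"offset":[0,0,0],"dr":[0,0,0]},
  ],
)

```text
time: 9.92
ee_pos: [0.4597, 0.2218, 0.0695]
tcp_rot: [[-0.997, -0.079, 0.001], [-0.079, 0.997, -0.001], [-0.0, -0.001, -1.0]]
wrist_force: [-1.6, -2.6, 6.0]
finger_gap: 0.021
grasp_force: 60.2
```

carry_out(
  targets=[
    {"offset":[0,0.001,0],"dr":[0,0,0]},
    {"offset":[0,0.001,0],"dr":[0,0,0]},
    {"offset":[0,0.001,0],"dr":[0,0,0]},
    {"offset":[0,0,0],"dr":[0,0,0]},
    {"offset":[0,0,0],"dr":[0,0,0]},
  ],
)

```text
time: 10.33
ee_pos: [0.4595, 0.2248, 0.0695]
tcp_rot: [[-0.997, -0.079, 0.0], [-0.079, 0.997, -0.001], [-0.0, -0.001, -1.0]]
wrist_force: [-2.1, -1.6, 6.1]
finger_gap: 0.0211
grasp_force: 60.1
```

carry_out(
  targets=[
    {"offset":[0,0.001,0],"dr":[0,0,0]},
    {"offset":[0,0.001,0],"dr":[0,0,0]},
    {"offset":[0,0.001,0],"dr":[0,0,0]},
    {"offset":[0,0,0],"dr":[0,0,0]},
    {"offset":[0,0,0],"dr":[0,0,0]},
  ],
)

```text
time: 10.75
ee_pos: [0.4593, 0.2278, 0.0695]
tcp_rot: [[-0.997, -0.079, 0.001], [-0.079, 0.997, -0.001], [-0.001, -0.001, -1.0]]
wrist_force: [-2.6, -1.7, 6.2]
finger_gap: 0.0213
grasp_force: 60.1
```

At 67 mm with flat drag of about 2 N. I'll step 3 mm at a time, two steps per look.

carry_out(
  targets=[
    {"offset":[0,0.001,0],"dr":[0,0,0]},
    {"offset":[0,0.001,0],"dr":[0,0,0]},
    {"offset":[0,0.001,0],"dr":[0,0,0]},
    {"offset":[0,0,0],"dr":[0,0,0]},
    {"offset":[0,0,0],"dr":[0,0,0]},
  ],
)

```text
time: 11.17
ee_pos: [0.459, 0.2308, 0.0695]
tcp_rot: [[-0.997, -0.079, 0.001], [-0.079, 0.997, -0.001], [-0.001, -0.001, -1.0]]
wrist_force: [-2.1, -2.5, 6.2]
finger_gap: 0.0213
grasp_force: 60.1
```

carry_out(
  targets=[
    {"offset":[0,0.001,0],"dr":[0,0,0]},
    {"offset":[0,0.001,0],"dr":[0,0,0]},
    {"offset":[0,0.001,0],"dr":[0,0,0]},
    {"offset":[0,0,0],"dr":[0,0,0]},
    {"offset":[0,0,0],"dr":[0,0,0]},
  ],
)

```text
time: 11.58
ee_pos: [0.4588, 0.2338, 0.0695]
tcp_rot: [[-0.997, -0.079, 0.001], [-0.079, 0.997, -0.001], [-0.001, -0.001, -1.0]]
wrist_force: [-1.2, -1.0, 5.7]
finger_gap: 0.0213
grasp_force: 60.1
```

carry_out(
  targets=[
    {"offset":[0,0.001,0],"dr":[0,0,0]},
    {"offset":[0,0.001,0],"dr":[0,0,0]},
    {"offset":[0,0.001,0],"dr":[0,0,0]},
    {"offset":[0,0,0],"dr":[0,0,0]},
    {"offset":[0,0,0],"dr":[0,0,0]},
  ],
)

```text
time: 12.0
ee_pos: [0.4586, 0.2368, 0.0695]
tcp_rot: [[-0.997, -0.079, 0.001], [-0.079, 0.997, -0.001], [-0.001, -0.001, -1.0]]
wrist_force: [-0.5, -1.6, 4.6]
finger_gap: 0.0213
grasp_force: 60.1
```

carry_out(
  targets=[
    {"offset":[0,0.001,0],"dr":[0,0,0]},
    {"offset":[0,0.001,0],"dr":[0,0,0]},
    {"offset":[0,0.001,0],"dr":[0,0,0]},
    {"offset":[0,0,0],"dr":[0,0,0]},
    {"offset":[0,0,0],"dr":[0,0,0]},
  ],
)

```text
time: 12.42
ee_pos: [0.4584, 0.2398, 0.0695]
tcp_rot: [[-0.997, -0.079, 0.001], [-0.079, 0.997, -0.001], [-0.001, -0.001, -1.0]]
wrist_force: [-0.3, -1.8, 4.4]
finger_gap: 0.0213
grasp_force: 60.0
```

carry_out(
  targets=[
    {"offset":[0,0.001,0],"dr":[0,0,0]},
    {"offset":[0,0.001,0],"dr":[0,0,0]},
    {"offset":[0,0.001,0],"dr":[0,0,0]},
    {"offset":[0,0,0],"dr":[0,0,0]},
    {"offset":[0,0,0],"dr":[0,0,0]},
  ],
)

```text
time: 12.83
ee_pos: [0.4582, 0.2429, 0.0695]
tcp_rot: [[-0.997, -0.079, 0.001], [-0.079, 0.997, -0.001], [-0.001, -0.001, -1.0]]
wrist_force: [-1.1, -1.6, 7.0]
finger_gap: 0.021
grasp_force: 60.1
```

carry_out(
  targets=[
    {"offset":[0,0.001,0],"dr":[0,0,0]},
    {"offset":[0,0.001,0],"dr":[0,0,0]},
    {"offset":[0,0.001,0],"dr":[0,0,0]},
    {"offset":[0,0,0],"dr":[0,0,0]},
    {"offset":[0,0,0],"dr":[0,0,0]},
  ],
)

```text
time: 13.25
ee_pos: [0.4579, 0.2459, 0.0695]
tcp_rot: [[-0.997, -0.079, 0.001], [-0.079, 0.997, -0.0], [-0.001, -0.001, -1.0]]
wrist_force: [-0.1, -1.8, 4.4]
finger_gap: 0.0215
grasp_force: 60.1
```

carry_out(
  targets=[
    {"offset":[0,0.001,0],"dr":[0,0,0]},
    {"offset":[0,0.001,0],"dr":[0,0,0]},
    {"offset":[0,0.001,0],"dr":[0,0,0]},
    {"offset":[0,0,0],"dr":[0,0,0]},
    {"offset":[0,0,0],"dr":[0,0,0]},
  ],
)

```text
time: 13.67
ee_pos: [0.4577, 0.2489, 0.0695]
tcp_rot: [[-0.997, -0.079, 0.001], [-0.079, 0.997, -0.0], [-0.001, -0.0, -1.0]]
wrist_force: [-1.6, -1.8, 6.0]
finger_gap: 0.0215
grasp_force: 60.1
```

carry_out(
  targets=[
    {"offset":[0,0.001,0],"dr":[0,0,0]},
    {"offset":[0,0.001,0],"dr":[0,0,0]},
    {"offset":[0,0.001,0],"dr":[0,0,0]},
    {"offset":[0,0,0],"dr":[0,0,0]},
    {"offset":[0,0,0],"dr":[0,0,0]},
  ],
)

```text
time: 14.08
ee_pos: [0.4575, 0.2527, 0.0695]
tcp_rot: [[-0.997, -0.079, 0.001], [-0.079, 0.997, 0.001], [-0.001, 0.001, -1.0]]
wrist_force: [-1.1, 1.6, 5.3]
finger_gap: 0.0214
grasp_force: 60.0
```

The pull has begun at 92 mm. I'll use fine steps from here.

carry_out(
  targets=[
    {"offset":[0,0.001,0],"dr":[0,0,0]},
    {"offset":[0,0,0],"dr":[0,0,0]},
    {"offset":[0,0,0],"dr":[0,0,0]},
  ],
)

```text
time: 14.33
ee_pos: [0.4573, 0.2543, 0.0695]
tcp_rot: [[-0.997, -0.08, 0.0], [-0.08, 0.997, 0.002], [-0.001, 0.002, -1.0]]
wrist_force: [-0.4, 5.8, 3.6]
finger_gap: 0.0213
grasp_force: 59.9
```

carry_out(
  targets=[
    {"offset":[0,0.001,0],"dr":[0,0,0]},
    {"offset":[0,0,0],"dr":[0,0,0]},
    {"offset":[0,0,0],"dr":[0,0,0]},
  ],
)

```text
time: 14.58
ee_pos: [0.4573, 0.2546, 0.0695]
tcp_rot: [[-0.997, -0.079, 0.001], [-0.079, 0.997, 0.001], [-0.001, 0.001, -1.0]]
wrist_force: [0.3, 3.3, 5.4]
finger_gap: 0.0215
grasp_force: 60.1
```

carry_out(
  targets=[
    {"offset":[0,0.001,0],"dr":[0,0,0]},
    {"offset":[0,0,0],"dr":[0,0,0]},
    {"offset":[0,0,0],"dr":[0,0,0]},
  ],
)

```text
time: 14.83
ee_pos: [0.4572, 0.2562, 0.0695]
tcp_rot: [[-0.997, -0.08, 0.001], [-0.08, 0.997, 0.003], [-0.001, 0.003, -1.0]]
wrist_force: [-0.1, 6.3, 3.7]
finger_gap: 0.0211
grasp_force: 59.8
```

carry_out(
  targets=[
    {"offset":[0,0.001,0],"dr":[0,0,0]},
    {"offset":[0,0,0],"dr":[0,0,0]},
    {"offset":[0,0,0],"dr":[0,0,0]},
  ],
)

```text
time: 15.08
ee_pos: [0.4571, 0.2574, 0.0695]
tcp_rot: [[-0.997, -0.08, 0.001], [-0.08, 0.997, 0.003], [-0.001, 0.003, -1.0]]
wrist_force: [-0.7, 6.7, 5.1]
finger_gap: 0.0213
grasp_force: 60.0
```

carry_out(
  targets=[
    {"offset":[0,0.001,0],"dr":[0,0,0]},
    {"offset":[0,0,0],"dr":[0,0,0]},
    {"offset":[0,0,0],"dr":[0,0,0]},
    {"offset":[0,0,0],"dr":[0,0,0]},
  ],
)

```text
time: 15.42
ee_pos: [0.457, 0.2584, 0.0695]
tcp_rot: [[-0.997, -0.08, 0.001], [-0.08, 0.997, 0.003], [-0.001, 0.003, -1.0]]
wrist_force: [-0.3, 7.7, 4.0]
finger_gap: 0.0215
grasp_force: 59.9
```

carry_out(
  targets=[
    {"offset":[0,0.001,0],"dr":[0,0,0]},
    {"offset":[0,0,0],"dr":[0,0,0]},
    {"offset":[0,0,0],"dr":[0,0,0]},
    {"offset":[0,0,0],"dr":[0,0,0]},
  ],
)

```text
time: 15.75
ee_pos: [0.457, 0.2591, 0.0695]
tcp_rot: [[-0.997, -0.08, 0.001], [-0.08, 0.997, 0.002], [-0.001, 0.002, -1.0]]
wrist_force: [-0.3, 5.4, 4.2]
finger_gap: 0.0216
grasp_force: 60.0
```

carry_out(
  targets=[
    {"offset":[0,0.001,0],"dr":[0,0,0]},
    {"offset":[0,0,0],"dr":[0,0,0]},
    {"offset":[0,0,0],"dr":[0,0,0]},
    {"offset":[0,0,0],"dr":[0,0,0]},
  ],
)

```text
time: 16.08
ee_pos: [0.4569, 0.2594, 0.0695]
tcp_rot: [[-0.997, -0.079, 0.001], [-0.079, 0.997, 0.001], [-0.001, 0.001, -1.0]]
wrist_force: [0.6, 3.5, 4.7]
finger_gap: 0.0213
grasp_force: 60.1
```

carry_out(
  targets=[
    {"offset":[0,0.001,0],"dr":[0,0,0]},
    {"offset":[0,0,0],"dr":[0,0,0]},
    {"offset":[0,0,0],"dr":[0,0,0]},
    {"offset":[0,0,0],"dr":[0,0,0]},
  ],
)

```text
time: 16.42
ee_pos: [0.4569, 0.2597, 0.0695]
tcp_rot: [[-0.997, -0.079, 0.001], [-0.079, 0.997, -0.001], [-0.001, -0.001, -1.0]]
wrist_force: [1.2, 1.1, 5.2]
finger_gap: 0.0213
grasp_force: 60.2
```

```bash
python3 - <<'E'
from h import *
f=manip.grab_frame("side"); c=f["color"][190:270,260:370]
cv2.imwrite("pics/s2.png",cv2.resize(c,None,fx=6,fy=6,interpolation=cv2.INTER_CUBIC)[...,::-1])
print(manip.get_obs()["wrist_force"])
E
```

```text
[-0.07467368  0.91134082  6.15640664]
```

View pics/s2.png

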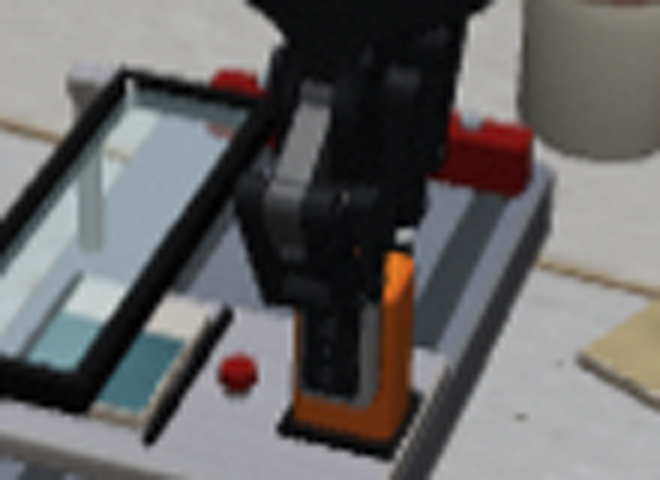

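The crop shows the red pin cap at (238,372) sitting flush on the carriage. Its stem, visible before, is gone, so the ball has dropped. One more small step to centre it and bring the residual force to about drag.

carry_out(
  targets=[
    {"offset":[0,0.001,0],"dr":[0,0,0]},
    {"offset":[0,0,0],"dr":[0,0,0]},
    {"offset":[0,0,0],"dr":[0,0,0]},
    {"offset":[0,0,0],"dr":[0,0,0]},
    {"offset":[0,0,0],"dr":[0,0,0]},
    {"offset":[0,0,0],"dr":[0,0,0]},
  ],
)

```text
time: 16.97
ee_pos: [0.4569, 0.2599, 0.0695]
tcp_rot: [[-0.997, -0.078, 0.001], [-0.078, 0.997, -0.002], [-0.001, -0.003, -1.0]]
wrist_force: [1.7, -2.4, 7.0]
finger_gap: 0.0215
grasp_force: 60.3
```

carry_out(
  targets=[
    {"offset":[0,0,0],"dr":[0,0,0]},
    {"offset":[0,0,0],"dr":[0,0,0]},
    {"offset":[0,0,0],"dr":[0,0,0]},
    {"offset":[0,0,0],"dr":[0,0,0]},
    {"offset":[0,0,0],"dr":[0,0,0]},
    {"offset":[0,0,0],"dr":[0,0,0]},
  ],
)

```text
time: 17.47
ee_pos: [0.4569, 0.2599, 0.0695]
tcp_rot: [[-0.997, -0.078, 0.001], [-0.078, 0.997, -0.002], [-0.001, -0.003, -1.0]]
wrist_force: [0.1, -1.9, 6.3]
finger_gap: 0.0215
grasp_force: 60.3
```

```bash
python3 -c "
from workcell import manip
o=manip.get_obs();print(o['ee_pos'],o['wrist_force']);print(manip.close_job())"
```

```text
[0.45688251 0.25987889 0.06949448] [ 0.08275927 -1.89711399  6.26305954]
the job is handed in; nothing more can be done
None
```

The carriage was zeroed against the red stop, then slid about 99 mm until its ball dropped into the notch; the job was handed in at about 17.5 s with the handle still gripped, the carriage steady and nothing knocked that I saw.

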